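Empty the spent-tube bin over the edge stop

ROBOT

A 6-joint arm with a two-finger parallel gripper is mounted at the origin on the work surface. World frame = base frame: x ahead of the robot, y to its left, z up, the work surface at z = 0. Lengths are in m, angles in degrees, forces in N, time in s.
With the tool pointing down it reaches from about 0.4 to 0.825 m from the base axis. Payload 7 kg.
Tool frame: the origin (TCP) lies at the centre of the arm's flange, where the gripper is bolted on; the fingertips stand 178 mm ahead of it and the grasp point (between the pads) lies 159 mm ahead of it (r.tips_ahead is the z of the fingertips in the tool frame, in m); z points along the fingers, y is the line along which they close (so a half turn about z gives the same grasp; the last joint's range is limited). The gripper opens to 88 mm and grips with 3 to 60 N. Pads are 19 mm wide; open, the fingers measure 130 mm over their backs; the gripper's body (78 mm by 193 mm) begins 47 mm behind the grasp point.
Start: joints at [89.96, 20.546, 0.682, 0, -70.136, -16.507], TCP at [0.192, 0.647, 0.405] pointing down, gripper open.
Joint ranges: [-176.03, 176.03], [-82.01, 121.73], [-58.28, 71.71], [-173.87, 95.51], [-174.79, -0.11], [-173.66, 173.66]. Speed limits (degrees/s): [136.94, 136.94, 172.46, 180, 180, 180].

INTERFACE

Orientations are given as [roll, pitch, yaw] about the fixed x, y, z axes, in that order (R = Rz(yaw) Ry(pitch) Rx(roll)).
In Python, from plant import r gives the robot as it stands. The module is installed in compiled form; this text tells all that it offers.
- The arm moves only by the shell command python3 -m pendant 'ROWS' [FORCE]. ROWS is JSON, a list that holds one entry, the list of rows, each a list of 7 numbers: the shift along the tool's x, y, z in m, then the turn, a rotation vector about the tool's x, y, z in degrees, then the gripper command: -1 is shut, 1 is fully open, values between are in proportion. A call has 1 to 5 rows; each row is the pose to reach, as a shift and turn from the pose commanded when the call began, along the tool's axes at that moment; what a row does not reach only later rows make up. A row lasts 1/10 s, in which the tool goes at most 50 mm and 8.59 degrees, less where a joint would pass 70% of its speed; a pose out of reach is approached as far as the arm can. A call with a gripper value outside its range is refused whole. The fingers move at their own pace and stop on an object; FORCE is the grip in N (left out, the last holds). Time passes only in rows, so rows that repeat a pose let the fingers close. It gives the time, the measured TCP pose, the force, the opening and the grip force at its end, in the units of the state.
- r.get_state(): the state, without advancing time (a new reading comes with each control period).
- r.capture(name): name is "scene" or "side" or "wrist"; returns the picture (384x512x3 uint8, red, green, blue); there is no depth.
- r.camera_params(name): a dict with "fx", "fy", "cx", "cy" (pixels), "dist_coeffs" ([k1, k2, p1, p2, k3] as OpenCV has them; the pictures are not rectified), "R" (3x3) and "t" (3): a world point X has camera coordinates R X + t. Camera axes: x right, y down, z forward; pixel columns grow to the right and rows downward; lengths in m; the calibration is good to about 2 mm. A picture is of the moment at which its call begins: read the wrist's pose just before it. camera_params takes no time and is no camera call; for the wrist camera it gives the pose at the moment of the call.
- r.close_job(): hands the job in; it is judged then, once.
The state is a dict: "time_s": time; "joints": joint angles; "qd": joint speeds; "joint_torque": joint torques, N m; "tcp_pos": TCP position; "eef_rot": TCP orientation; "contact_force": force on the tool from outside, world axes, zero at the start; "moment": the same for the moment, N m; "gripper_width": finger opening in m; "gripper_force": force on a finger pad.
Only numpy, scipy, OpenCV 4.12 (cv2) and the standard library are available. Lean on these libraries where they do the work, as an engineer would, in place of code of your own. Each camera call takes 0.05 s, during which the arm holds its last target. There are 200 camera calls.

TASK

Two open grey bins stand on the tipping stand, behind its metal edge stop. Without lifting it, tip the taller bin over the stop, away from the robot, so that it comes to lie on its side with its mouth in the steel tray and both blood tubes roll out of it into the tray. Leave the low bin standing where it is.

Things in the scene. Friction and masses are not known exactly. Their poses are not given: they have to be found in the camera images.
- tall_bin_center (a point): Centre (55 mm up) of the taller bin: loose open grey box with a steel rim, 72 mm along x (towards the stop), 100 mm along y, 110 mm high, walls 4 mm, about 0.3 kg; z points out of its mouth. It stands on the deck 3 to 16 mm short of the stop, left or right of the low bin. A few newtons near the top of its back wall slide it to the stop and pivot it; beyond about 55 degrees it falls over.
- low_bin_center (a point): Centre, half-way up, of the low bin beside it: same make, 72 x 100 mm, only 55 mm high, with two tubes fixed in it; loose. There are 30 to 90 mm between the two bins. Not to be disturbed.
- stop (a point): Middle of the robot-side top edge of the stop, a fixed aluminium bar 10 mm thick, 380 mm long, top 35 mm above the table and 10 mm above the deck. x: tipping direction, away from the robot; y along the bar; z up. Deck: 115 mm behind it. Ahead of it the fixed steel tray: floor 4 mm above the table, 10 to 218 mm ahead, 188 mm to each side, walls 30 mm high.
- tube_a_center (a point): Centre of the first closed blood tube: glass with a red cap, 15 mm thick, 80 mm long along its y, 20 g, lying loose crosswise on the floor of the taller bin.
- tube_b_center (a point): Centre of the second blood tube, like the first, in the same bin.

How it is judged (in metres and radians):
On the way:
1. the taller bin leans at least 30 degrees over the stop while it still bears on it (not lifted, near the stop) (angle between tall_bin_center's own z axis and vertical above 0.52 rad and x of tall_bin_center in the frame of stop between -0.06 and 0.09 m and height (world z) of tall_bin_center below 0.115 m), for 0.1 s.
At the end, for the whole second after the job is handed in: Taller bin still, on its side (z axis 80 to 130 deg from vertical), centre 0 to 180 mm beyond the stop; both tubes' centres outside the bin, within the tray's walls, under 35 mm above the table; low bin upright (10 deg), moved under 20 mm (height (world z) of each of tube_a_center, tube_b_center below 0.035 m and x of tube_a_center in the frame of stop between 0.01 and 0.218 m and y of tube_a_center in the frame of stop between -0.188 and 0.188 m and (z of tube_a_center in the frame of tall_bin_center above 0.055 m or y of tube_a_center in the frame of tall_bin_center above 0.055 m or y of tube_a_center in the frame of tall_bin_center below -0.055 m) and x of tube_b_center in the frame of stop between 0.01 and 0.218 m and y of tube_b_center in the frame of stop between -0.188 and 0.188 m and (z of tube_b_center in the frame of tall_bin_center above 0.055 m or y of tube_b_center in the frame of tall_bin_center above 0.055 m or y of tube_b_center in the frame of tall_bin_center below -0.055 m) and angle between tall_bin_center's own z axis and vertical between 1.4 and 2.3 rad and x of tall_bin_center in the frame of stop between 0 and 0.18 m and linear speed of tall_bin below 0.03 m/s and angle between low_bin_center's own z axis and vertical below 0.17 rad and distance of low_bin_center from where it was at the start of the episode below 0.02 m); the robot touches nothing.
It fails at once if the taller bin is lifted (its centre more than 130 mm above the table) (height (world z) of tall_bin_center above 0.13 m).
It fails at once if the low bin is shifted by more than 20 mm or tipped by more than 10 degrees (distance of low_bin_center from where it was at the start of the episode above 0.02 m or angle between low_bin_center's own z axis and vertical above 0.175 rad).
It also fails if it takes over 38 s, if anything falls off the work surface, if the arm or the gripper's body presses on something with over 40 N, if the wrist force passes 120 N, or if a joint passes its speed limit or range.

## Working session

There is one attempt and no reset: what is moved stays moved. The work goes in short steps, Python scripts to look and compute and a shell command to move; the robot and the scene stay as the last step left them, time stands still between calls to the robot, and variables do not carry over. Pictures are saved under pics/ and viewed, at most 10 in all, crops included, and the job is handed in when it is done.

```bash
mkdir -p pics
python3 - <<'E'
from plant import r
import cv2,numpy as np
s=r.get_state();print(s)
for n in("scene","side"):
    im=r.capture(n);cv2.imwrite(f"pics/{n}0.png",im[:,:,::-1])
    p=r.camera_params(n);R=np.array(p["R"]);print(n,p["fx"],p["dist_coeffs"],-R.T@p["t"],R[2])
E
```

```text
{'time_s': 0.0, 'joints': array([ 8.99596107e+01,  2.05926552e+01,  6.35145024e-01, -1.94244071e-02,
       -7.01355134e+01, -1.65055210e+01]), 'qd': array([-0.01484509,  0.0874892 , -0.06809257, -0.00509952, -0.01831965,
        0.11057386]), 'joint_torque': array([ 1.37433013e-03, -5.82713664e+01,  2.93049073e+01,  6.99698567e+00,
        6.95427079e-03, -1.62337628e-04]), 'tcp_pos': array([0.19219228, 0.64687258, 0.40372127]), 'eef_rot': array([ 1.79905622e+02, -8.92346057e-03, -1.65525181e+01]), 'contact_force': array([-0.20167406,  0.24929516, -0.23130365]), 'moment': array([-0.03287135, -0.00725937, -0.0260958 ]), 'gripper_force': 0.0, 'gripper_width': 0.08779821028597125}
scene 444.2117530485974 [-0.1668426  0.         0.         0.         0.       ] [1.01368259 0.2307651  0.69870267] [-0.59178807 -0.22778815 -0.77323957]
side 471.4681894436015 [-0.09472527  0.          0.          0.          0.        ] [ 0.49162759 -0.48823898  0.63781934] [ 0.08237535  0.68967096 -0.71942218]
```

View pics/scene0.png

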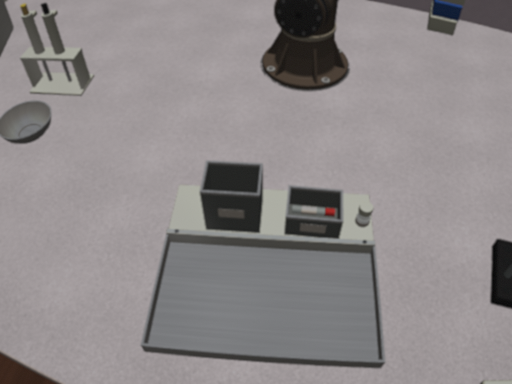

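View pics/side0.png

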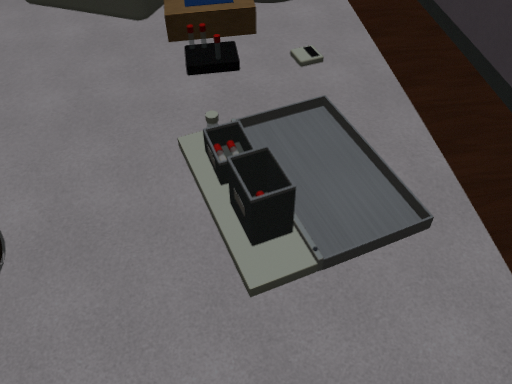

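The scene view shows the tall bin with rim corners near (205,164), (263,165), (262,187), (202,187). The low bin is to its right at (290..342, 188..236), and the stop bar runs along row ~237 from (168,232) to (373,242). The side view shows the tall bin's rim near (230,157), (270,150), (293,187), (250,197). I'll enlarge both for accurate corners.

Run:
```python
import cv2,numpy as np
a=cv2.imread("pics/scene0.png")[155:250,160:380]; b=cv2.imread("pics/side0.png")[95:275,175:335]
f=lambda x,k:np.clip(cv2.resize(x,None,fx=k,fy=k,interpolation=cv2.INTER_CUBIC)*1.3,0,255).astype('uint8')
cv2.imwrite("pics/a.png",f(a,3.6));cv2.imwrite("pics/b.png",f(b,3.3))
```

```text
(no output)
```

View pics/a.png

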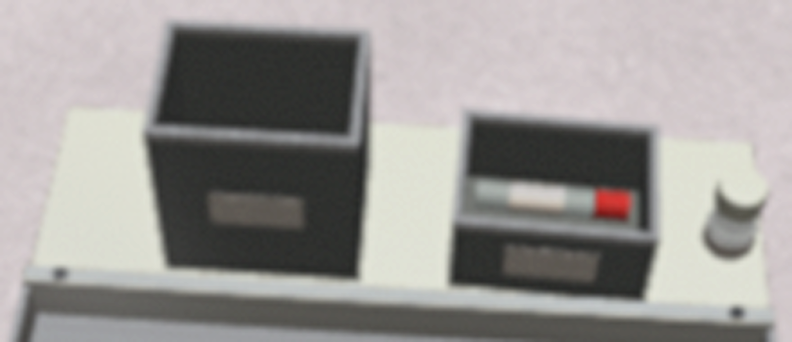

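View pics/b.png

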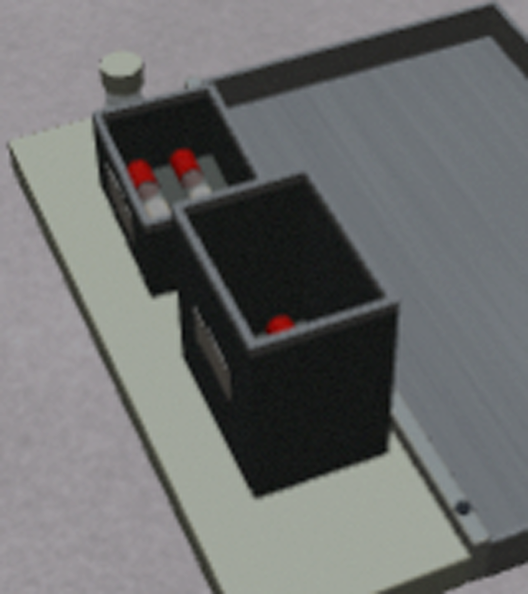

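Corners are readable: the tall rim in crop a is at (168,22), (368,34), (360,142), (148,132), and in crop b at (178,207), (306,173), (398,303), (252,350).

```bash
cat > h.py <<'E'
import numpy as np,cv2
def rays(p,uv):
    K=np.array([[p["fx"],0,p["cx"]],[0,p["fy"],p["cy"]],[0,0,1]]);R=np.array(p["R"])
    n=cv2.undistortPoints(np.array(uv,float)[:,None],K,np.array(p["dist_coeffs"]))[:,0]
    return -R.T@p["t"],np.c_[n,np.ones(len(n))]@R
def plane(p,uv,z):
    c,d=rays(p,uv);return c+d*((z-c[2])/d[:,2])[:,None]
E
python3 - <<'E'
from h import *
from plant import r
np.set_printoptions(precision=4,suppress=True)
A=lambda l:np.array(l)/3.6+[160,155]
B=lambda l:np.array(l)/3.3+[175,95]
s,d=r.camera_params("scene"),r.camera_params("side")
def show(n,P):
    print(n,P[:,:2].tolist() and P[:,:2],"mean",P.mean(0))
    if len(P)==4: print(" sides",[round(float(np.linalg.norm(P[i]-P[i-1])),4) for i in range(4)])
show("tall scene",plane(s,A([(168,22),(368,34),(360,142),(148,132)]),.135))
show("tall side",plane(d,B([(178,207),(306,173),(398,303),(252,350)]),.135))
show("low scene",plane(s,A([(466,112),(658,127),(655,240),(455,225)]),.08))
P=plane(s,A([(30,268),(768,312)]),.035);show("stop",P);v=P[1]-P[0];print(np.linalg.norm(v),"yaw of bar y",np.degrees(np.arctan2(v[1],v[0])))
P=plane(s,A([(68,108),(750,143)]),.025);show("deck back",P)
E
```

```text
tall scene [[ 0.5394 -0.0372]
 [ 0.5149  0.0575]
 [ 0.5796  0.0762]
 [ 0.6063 -0.0177]] mean [0.56   0.0197 0.135 ]
 sides [0.0697, 0.0978, 0.0674, 0.0976]
tall side [[ 0.5156  0.0522]
 [ 0.5792  0.067 ]
 [ 0.6066 -0.0245]
 [ 0.5388 -0.0427]] mean [0.56  0.013 0.135]
 sides [0.0977, 0.0653, 0.0955, 0.0702]
low scene [[0.5009 0.1054]
 [0.4781 0.2   ]
 [0.5475 0.2143]
 [0.5706 0.1213]] mean [0.5242 0.1602 0.08  ]
 sides [0.0715, 0.0974, 0.0709, 0.0959]
stop [[ 0.6363 -0.0819]
 [ 0.5382  0.2769]] mean [0.5873 0.0975 0.035 ]
0.3719390862480457 yaw of bar y 105.28330788550714
deck back [[ 0.5258 -0.1158]
 [ 0.4247  0.2479]] mean [0.4752 0.0661 0.025 ]
```

```bash
python3 -m pendant '[[[0.032,0.038,0.003,0,0,0,0],[0.065,0.076,0.006,0,0,0,0],[0.097,0.114,0.009,0,0,0,0],[0.13,0.152,0.012,0,0,0,0],[0.162,0.19,0.015,0,0,0,0]]]' 20; python3 -m pendant '[[[0.032,0.038,0.003,0,0,0,0],[0.065,0.076,0.006,0,0,0,0],[0.097,0.114,0.009,0,0,0,0],[0.13,0.152,0.012,0,0,0,0],[0.162,0.19,0.015,0,0,0,0]]]'; python3 -m pendant '[[[0.032,0.038,0.003,0,0,-7,0],[0.065,0.076,0.006,0,0,-14,0],[0.097,0.114,0.009,0,0,-21,0],[0.139,0.163,0.014,0,0,-28,0],[0.139,0.163,0.014,0,0,-32,0]]]'
python3 -m pendant '[[[0,0,0,0,0,0,0],[0,0,0,0,0,0,0]]]'
python3 -c "
from plant import r;s=r.get_state();print(s['joints'],s['eef_rot'],s['gripper_width'])"
```

```text
time_s: 0.6
tcp_pos: [0.2937, 0.4171, 0.3893]
eef_rot: [180.0, 0.0, -16.5]
contact_force: [0.9, 0.4, 0.1]
gripper_width: 0.0531
gripper_force: 0.0
time_s: 1.1
tcp_pos: [0.3944, 0.1891, 0.3747]
eef_rot: [-180.0, -0.0, -16.5]
contact_force: [1.2, 0.4, 0.4]
gripper_width: 0.044
gripper_force: 0.0
time_s: 1.6
tcp_pos: [0.4814, -0.0066, 0.3605]
eef_rot: [-180.0, -0.0, 15.7]
contact_force: [0.5, 0.8, -0.1]
gripper_width: 0.044
gripper_force: 0.0
time_s: 1.8
tcp_pos: [0.4811, -0.0057, 0.3602]
eef_rot: [-180.0, 0.1, 15.2]
contact_force: [-0.1, 0.2, -0.0]
gripper_width: 0.0437
gripper_force: 0.0
[ 2.28151373e+01  4.20097205e+00 -2.67809172e+01 -1.22011754e-02
 -5.90900603e+01  8.24333712e+01] [-1.79999105e+02  7.27010147e-02  1.52422349e+01] 0.04367383192654481
```

```bash
python3 -m pendant '[[[0,0,0.03,0,0,0,0],[0,0,0.062,0,0,0,0],[0.01,0,0.062,0,0,0,0],[0.02,0,0.062,0,0,0,0],[0.028,0,0.062,0,0,0,0]]]'
python3 -m pendant '[[[0.004,0,0,0,0,0,0],[0.008,0,0,0,0,0,0],[0.012,0,0,0,0,0,0],[0.016,0,0,0,0,0,0],[0.02,0,0,0,0,0,0]]]'
python3 - <<'E'
from plant import r
import cv2
cv2.imwrite("pics/side1.png",r.capture("side")[:,:,::-1])
E
```

```text
time_s: 2.3
tcp_pos: [0.51, 0.004, 0.3005]
eef_rot: [180.0, -0.2, 15.5]
contact_force: [0.4, -0.0, 0.8]
gripper_width: 0.0441
gripper_force: 0.0
time_s: 2.8
tcp_pos: [0.5276, 0.0081, 0.2989]
eef_rot: [180.0, -0.0, 15.4]
contact_force: [-1.6, 0.0, 2.4]
gripper_width: 0.0437
gripper_force: 1.0
```

View pics/side1.png

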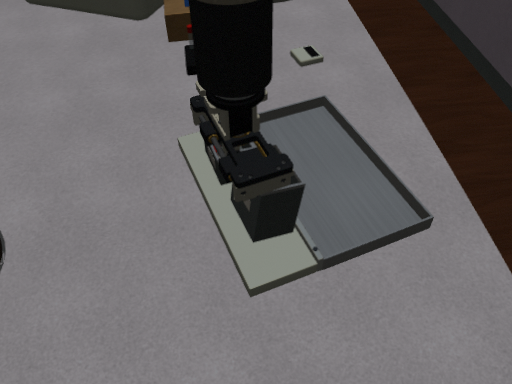

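The gripper's fingers are behind the tall bin's back wall, with the bin at (270,210) upright and up against the stop. I'll follow the tipping arc.

```bash
python3 -m pendant '[[[0.006,0,-0.004,0,0,0,0],[0.012,0,-0.008,0,0,0,0],[0.018,0,-0.011,0,0,0,0],[0.024,0,-0.015,0,0,0,0],[0.030,0,-0.017,0,0,0,0]]]'
python3 -m pendant '[[[0.006,0,-0.002,0,0,0,0],[0.012,0,-0.004,0,0,0,0],[0.018,0,-0.005,0,0,0,0],[0.022,0,-0.006,0,0,0,0],[0.026,0,-0.006,0,0,0,0]]]'
python3 - <<'E'
from plant import r
import cv2
cv2.imwrite("pics/side2.png",r.capture("side")[:,:,::-1])
E
```

```text
time_s: 3.35
tcp_pos: [0.5571, 0.0163, 0.3163]
eef_rot: [180.0, -0.0, 15.5]
contact_force: [0.1, -0.8, 0.1]
gripper_width: 0.0437
gripper_force: 0.1
time_s: 3.85
tcp_pos: [0.5818, 0.0231, 0.3218]
eef_rot: [-180.0, -0.0, 15.5]
contact_force: [0.1, -0.1, 0.0]
gripper_width: 0.0439
gripper_force: 0.0
```

View pics/side2.png

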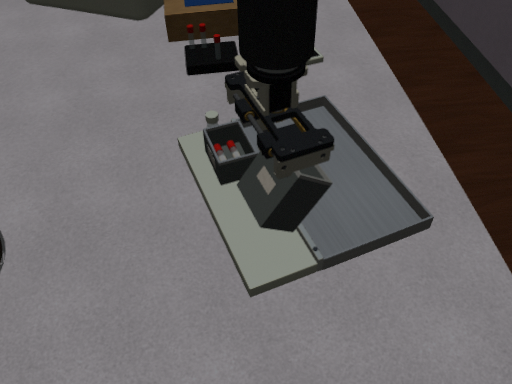

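The bin now leans about 35–40° over the stop (its lower corner is near (290,228)), pushed at its rim near (300,170). I'll keep going past the balance point.

```bash
python3 -m pendant '[[[0.006,0,0,0,0,0,0],[0.012,0,0,0,0,0,0],[0.018,0,0,0,0,0,0],[0.024,0,0.001,0,0,0,0],[0.03,0,0.003,0,0,0,0]]]'
python3 -m pendant '[[[0.008,0,0.003,0,0,0,0],[0.016,0,0.006,0,0,0,0],[0.024,0,0.010,0,0,0,0],[0.03,0,0.014,0,0,0,0],[0.03,0,0.014,0,0,0,0]]]'
python3 - <<'E'
from plant import r
import cv2
cv2.imwrite("pics/side3.png",r.capture("side")[:,:,::-1])
E
```

```text
time_s: 4.4
tcp_pos: [0.6109, 0.0312, 0.3187]
eef_rot: [180.0, -0.0, 15.5]
contact_force: [0.3, -0.0, -0.3]
gripper_width: 0.044
gripper_force: 0.0
time_s: 4.9
tcp_pos: [0.6397, 0.0392, 0.3035]
eef_rot: [180.0, 0.1, 15.4]
contact_force: [0.2, 0.7, 0.2]
gripper_width: 0.0439
gripper_force: 0.0
```

View pics/side3.png

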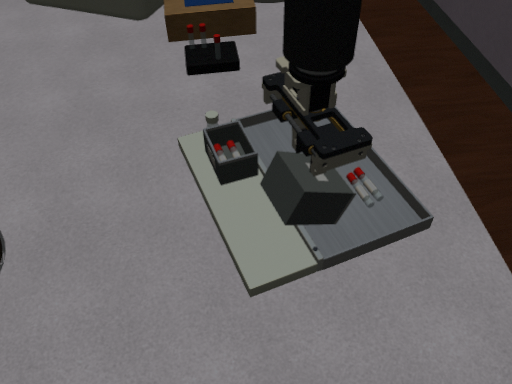

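The bin has fallen onto its side at (305,190), and both tubes have rolled out to (360,190) and (369,183). I'll retreat straight up and check.

```bash
python3 -m pendant '[[[0,0,-0.02,0,0,0,0],[-0.02,0,-0.06,0,0,0,0],[-0.06,0,-0.09,0,0,0,0],[-0.1,0,-0.11,0,0,0,0],[-0.14,0,-0.12,0,0,0,0]]]'
python3 -m pendant '[[[0,0,0,0,0,0,0],[0,0,0,0,0,0,0],[0,0,0,0,0,0,0],[0,0,0,0,0,0,0],[0,0,0,0,0,0,0]]]'
python3 - <<'E'
from plant import r
from h import *
a=r.capture("scene");b=r.capture("side")
cv2.imwrite("pics/end.png",np.hstack([a[130:384,120:420],b[80:334,150:450]])[:,:,::-1])
for n,im in(("scene",a),("side",b)):
    h=cv2.cvtColor(im,cv2.COLOR_RGB2HSV);m=(((h[...,0]<8)|(h[...,0]>172))&(h[...,1]>150)&(h[...,2]>90)).astype('uint8')
    k,_,st,c=cv2.connectedComponentsWithStats(m)
    for i in range(1,k):
        if st[i,4]>8: print(n,c[i].round(),st[i,4],plane(r.camera_params(n),[c[i]],.0115).round(3))
E
```

```text
time_s: 5.45
tcp_pos: [0.5029, 0.0012, 0.4268]
eef_rot: [180.0, -0.2, 15.5]
contact_force: [0.2, 0.0, 0.6]
gripper_width: 0.0437
gripper_force: 0.0
time_s: 5.95
tcp_pos: [0.5049, 0.002, 0.4239]
eef_rot: [180.0, 0.1, 15.5]
contact_force: [0.5, 0.9, 0.5]
gripper_width: 0.0437
gripper_force: 0.0
scene [330. 211.] 55 [[0.479 0.184 0.011]]
scene [236. 344.] 118 [[0.787 0.109 0.011]]
side [230. 143.] 31 [[0.529 0.227 0.011]]
side [217. 147.] 37 [[0.501 0.22  0.011]]
side [375. 165.] 37 [[0.797 0.123 0.011]]
side [372. 171.] 40 [[0.785 0.11  0.011]]
```

View pics/end.png

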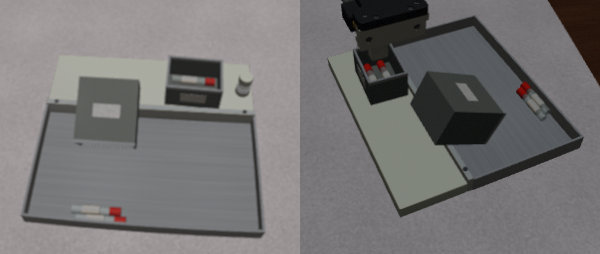

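Both tubes are at the far side of the tray. The bin lies across the stop, so I'll check its centre and tilt in one zoomed view.

Run:
```python
import cv2,numpy as np
e=cv2.imread("pics/end.png");f=lambda x:np.clip(cv2.resize(x,(400,400),interpolation=cv2.INTER_CUBIC)*1.5,0,255).astype('uint8')
cv2.imwrite("pics/z.png",np.hstack([f(e[65:165,60:160]),f(e[60:160,405:505])]))
```

```text
(no output)
```

View pics/z.png

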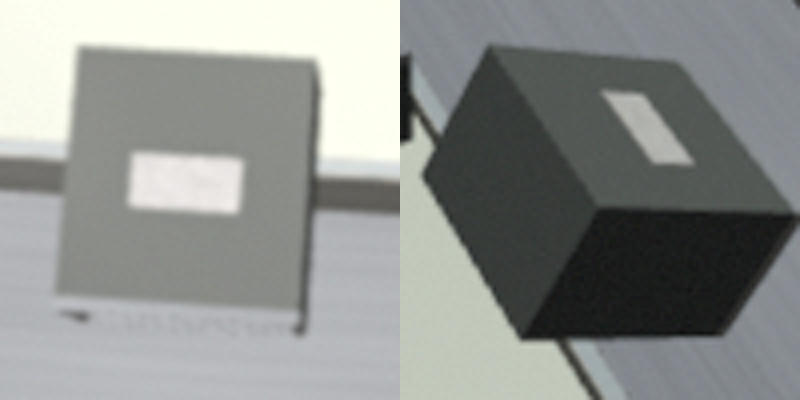

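The top face (old back wall) is clear in both views, so I'll triangulate its four corners.

Run:
```python
from plant import r
from h import *
a=np.array([(78,47),(315,62),(302,310),(55,293)])/4+[180,195]
b=(np.array([(597,208),(490,45),(680,62),(797,215)])-[400,0])/4+[255,140]
c1,d1=rays(r.camera_params("scene"),a);c2,d2=rays(r.camera_params("side"),b)
P=[]
for u,v in zip(d1,d2):
    k=np.linalg.lstsq(np.c_[u,-v],c2-c1,rcond=None)[0];P.append((c1+k[0]*u+c2+k[1]*v)/2)
P=np.array(P);print(P.round(3))
z=P[2:].mean(0)-P[:2].mean(0);y=P[[1,2]].mean(0)-P[[0,3]].mean(0);print(np.linalg.norm(z),np.linalg.norm(y))
z/=np.linalg.norm(z);y/=np.linalg.norm(y);n=np.cross(y,z)  # bin x
C=P.mean(0)+.036*n;S=np.array([.5873,.0975,.035]);t=np.radians(15.3);R=np.array([[np.cos(t),np.sin(t),0],[-np.sin(t),np.cos(t),0],[0,0,1]])
print("n",n,"C in stop",R@(C-S),"tilt",np.degrees(np.arccos(z[2])))
for q in([.797,.123,.0115],[.785,.11,.0115]):print("cap",R@(np.array(q)-S))
```

```text
[[ 0.622 -0.017  0.113]
 [ 0.597  0.08   0.114]
 [ 0.686  0.105  0.07 ]
 [ 0.712  0.008  0.07 ]]
0.10292706923039074 0.09986441252522643
n [-0.41186444 -0.10591264 -0.90505034] C in stop [ 0.03524378 -0.06925407  0.02401345] tilt 115.16524464490688
cap [ 0.20899645 -0.03073796 -0.0235    ]
cap [ 0.19399141 -0.04011073 -0.0235    ]
```

```bash
python3 -c "
from plant import r;print(r.close_job())"
```

```text
the job is handed in; nothing more can be done
None
```

The job is handed in, with no verdict returned: by my measurements the tall bin lies on its side (about 115° from vertical, centre about 35 mm beyond the stop), both tubes are in the tray, and the low bin has not visibly moved.

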